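# Divide the shoe-care tray and lift it out of its box

## Robot

A 7-joint arm with a two-finger parallel gripper is mounted at the origin on the work surface. World frame = base frame: x ahead of the robot, y to its left, z up, the work surface at z = 0. Lengths are in m, angles in rad, forces in N, time in s.
With the tool pointing down it reaches from about 0.35 to 0.9 m from the base axis. Payload 7.2 kg.
Tool frame: the origin (TCP) lies midway between the tips of the shut fingers; the grasp point (between the pads) lies 19 mm behind it (grasp_offset is the distance from the TCP to the grasp point, in m); y points along the fingers, x is the direction in which the jaws open and shut, and the axes are right-handed (so a half turn about y gives the same grasp; the last joint's range is limited). The gripper opens to 88 mm and grips with 3 to 60 N. Pads are 20 mm wide; open, the fingers measure 115 mm over their backs; the gripper's body (75 mm by 178 mm) begins 61 mm behind the grasp point.
Start: joints at [-1.408, 0.411, -0.013, 1.596, 0.006, 1.134, -0.082], TCP at [0.143, 0.608, 0.223] pointing down, gripper open.
Joint ranges: [-2.95, 2.95], [-0.29, 1.99], [-1.47, 1.44], [0.14, 2.54], [-1.03, 4.17], [0.13, 1.85], [-2.86, 2.86]. Speed limits (rad/s): [2.39, 2.39, 3.01, 3.01, 3.14, 3.14, 3.14].

## Interface

Orientations are given as [roll, pitch, yaw] about the fixed x, y, z axes, in that order (R = Rz(yaw) Ry(pitch) Rx(roll)).
In Python, from station import * gives the robot as it stands.
- The arm moves only by the tool jog_arm, never from a script. Its argument "series" is a list that holds one entry, the list of rows, each a list of 4 numbers: the shift along the world's x, y, z in m, then the turn about the world's z in rad. A call has 1 to 12 rows; each row shifts and turns the pose as measured when the row begins; what a row does not reach is not made up. A row lasts 1/10 s, in which the tool goes at most 50 mm and 8.59 degrees, less where a joint would pass 70% of its speed; a pose out of reach is approached as far as the arm can. A call is refused whole if a number of a shift passes 0.05 or a number of a turn 0.15, either way. A call with a gripper value outside its range is refused whole. "grip" is the gripper command: -1 is shut, 1 is fully open, values between are in proportion, set as the call begins (left out, the last holds). The fingers move at their own pace and stop on an object; "newtons" is the grip in N (left out, the last holds). Time passes only in rows, so rows that do not move let the fingers close. It gives the time, the measured TCP pose, the force and the opening at its end, in the units of the state.
- get_state(): the state, without advancing time (a new reading comes with each control period).
- grab_frame(name): name is "scene" or "top"; returns the picture (480x640x3 uint8, blue, green, red); there is no depth.
- get_calibration(name): a dict with "camera_matrix" (3x3 intrinsics, pixels), "R" (3x3) and "t" (3): a world point X has camera coordinates R X + t. Camera axes: x right, y down, z forward; pixel columns grow to the right and rows downward; lengths in m; the calibration is good to about 2 mm. A picture is of the moment at which its call begins. get_calibration takes no time and is no camera call.
- finish_job(): hands the job in, once; it reports no verdict.
The state is a dict: "time_s": time; "q": joint angles; "qd": joint speeds; "joint_efforts": joint torques, N m; "tool_pos": TCP position; "tool_rot": TCP orientation; "force": force on the tool from outside, world axes, zero at the start; "torque": the same for the moment, N m; "opening": finger opening in m.
Only numpy, scipy, OpenCV 4.12 (cv2) and the standard library are available. Lean on these libraries where they do the work, as an engineer would, in place of code of your own. Each camera call takes 0.05 s, during which the arm holds its last target.

## Task

Get the shoe-care tray ready to carry: stand the loose orange divider in the slot between the two tins, right down on the tray floor, and let go of it. Then take the blue tray by its white handle and lift it straight up out of the clear box, until there is about 60 mm of air between the tray's underside and the box's rim, and hold it there over the box, level and still, for a good three seconds. Finish still holding it up like that, with the box left where it stands on the shelf and the saucer, jar and shoehorn clip undisturbed.

Things in the scene. Friction and masses are not known exactly. Their poses are not given: they have to be found in the camera images.
- tray_handle (a point): Centre of the blue tray's white handle bar: 144 mm long (its y), 14 mm wide (x, flat sides), 18 mm high (z); carried by posts 60 mm either side along y, open under the bar between them for 30 mm, down to the tray's spine. Axes are the tray's. The tray's underside is 87 mm below this point. The loaded tray weighs 0.5 to 0.75 kg and balances within 25 mm of here.
- tray: Open blue carry tray, 188 (x) x 240 (y) x 48 mm high, walls and floor 4 mm; origin: centre of its underside. A 28 mm wide hollow spine along y parts a -x half (tins, slot) from a +x half (brush). It hangs loose in the clear box by lips at its y ends that rest on the box's rim, with 3 mm play all round; its underside then sits 42 mm below the rim.
- tray_slot (a point): Middle of the divider slot, on the tray floor, in the -x half, 52 mm from the tray's middle line; tray axes. Slot: two upright white ribs on the outer wall facing two on the spine, each 6 mm proud and 43 mm high, flared over the top 10 mm; 12.5 mm between a pair's ribs (y), 76 mm between the walls (x). A divider stands in it with its length along x.
- divider_mid (a point): Centre of the orange divider, a loose flat slab 72 mm long (its x), 10 mm thick (y), 56 mm high (z), 50 g; at first it stands on its long edge on the glass shelf, left or right of the box. Seated in the slot its centre is 28 mm above the tray floor and its top 12 mm above the tray walls. Either way round fits.
- tin_a_mid (a point): Centre of a round steel polish tin with a dark lid, 62 mm across, 22 mm high, lying loose in the -x half of the tray on one side of the slot.
- tin_b_mid (a point): Centre of the other steel tin, with a pale lid, same size, on the other side of the slot.
- brush: Curved dark wooden suede brush with rubber nubs, about 42 (x) x 150 (y) x 32 mm, lying loose in the +x half of the tray; origin at the centre of its underside.
- box: Clear plastic shoe-care box without its lid, snap latches hanging open on its long sides, 202 (x) x 254 (y) x 88 mm high, walls 4 mm; loose on the shelf (1.2 kg); origin at the centre of its underside, which is on the shelf.
- shelf: Glass shelf, 280 (x) x 1000 (y) mm, 10 mm thick; origin at the centre of its top face. Behind it (+x) stands a half-height wall whose top is 35 to 60 mm above the glass.
- saucer: White ceramic saucer, 120 mm across, 18 mm high, on the shelf on the other side of the box from the divider; origin at the centre of its underside.
- jar: Amber glass jar with black cap, 48 mm across, 62 mm high, near the left end of the shelf; origin at the centre of its underside.
- shoehorn_clip: Steel spring clip on a small foot gripping a folded shoehorn, 130 (x) x 44 (y) x 55 mm high, near the right end of the shelf; origin at the centre of its underside.

How it is judged:
By the outcome, as a careful person would: the job done as asked, in the order asked, and still so for the second after the job is handed in, while the arm keeps its last pose, push and grip.
It also fails if it takes over 69 s, if anything falls off the work surface, if the arm or the gripper's body presses on something with over 40 N, if the wrist force passes 120 N, or if a joint passes its speed limit or range.

## Working session

There is one attempt and no reset: what is moved stays moved. The work goes in short steps, Python scripts to look and compute and a tool call to move; the robot and the scene stay as the last step left them, time stands still between calls to the robot, and variables do not carry over. Pictures are saved under pics/ and viewed, and the job is handed in when it is done.

Besides the shell and the picture viewer there is one more tool, called after "Call:" as name([rows], argument=value, ...), one row to a line, values as JSON. jog_arm: Moves the arm, as the interface text tells. Its arguments: {"type":"object","properties":{"series":{"type":"array"},"grip":{"type":"number"},"newtons":{"type":"number"}},"required":["series"]}

```bash
ls; mkdir -p pics; python3 - <<'E'
from station import *
import cv2
s=get_state();print({k:s[k] for k in('time_s','tool_pos','tool_rot','opening','force')})
for n in("scene","top"):
    cv2.imwrite(f"pics/{n}0.png",grab_frame(n)); print(n,get_calibration(n))
E
```

```text
pics
{'time_s': 0.0, 'tool_pos': array([0.14286578, 0.60793345, 0.22181192]), 'tool_rot': array([-1.57083894,  0.00160012,  1.3400097 ]), 'opening': 0.08741656647023482, 'force': array([-0.18438549,  0.96659487,  0.51215364])}
scene {'camera_matrix': array([[496.9584858 ,   0.        , 320.63899166],
       [  0.        , 496.9584858 , 246.17637252],
       [  0.        ,   0.        ,   1.        ]]), 'R': array([[ 0.69214397,  0.72169137,  0.00991458],
       [ 0.44864515, -0.41943516, -0.78917151],
       [-0.56537974,  0.55066842, -0.61409285]]), 't': array([-0.39197424, -0.13233846,  1.4757904 ])}
top {'camera_matrix': array([[623.36217465,   0.        , 318.82529442],
       [  0.        , 623.36217465, 237.42036251],
       [  0.        ,   0.        ,   1.        ]]), 'R': array([[ 0.00474944, -0.99973732,  0.02242195],
       [-0.98149324, -0.00895293, -0.19128739],
       [ 0.19143788, -0.02109848, -0.98127794]]), 't': array([-0.02064635,  0.58407888,  1.51328165])}
```

View pics/scene0.png

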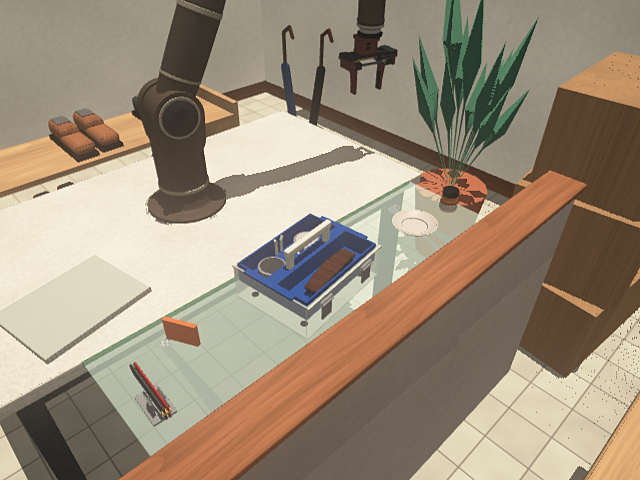

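View pics/top0.png

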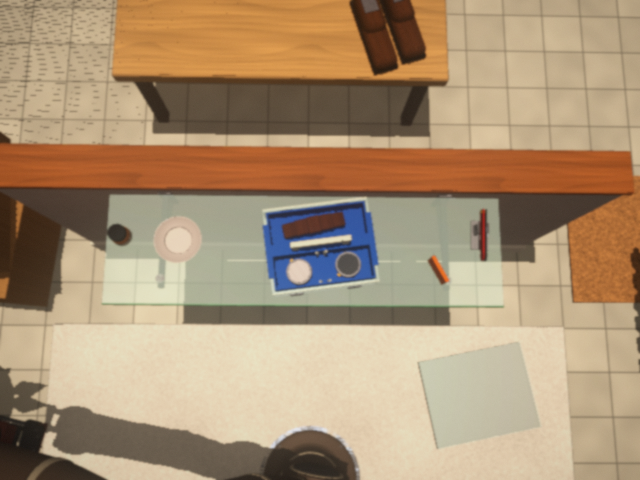

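The top view shows the tray around (320,247), turned a few degrees. The divider is at (438,270), the saucer at (178,238), the jar at (119,234) and the clip at (481,235). I'll zoom in next.

```bash
python3 - <<'E'
import cv2
t=cv2.imread("pics/top0.png");s=cv2.imread("pics/scene0.png")
cv2.imwrite("pics/t1.png",cv2.resize(t[190:310,250:410],None,fx=5,fy=5,interpolation=cv2.INTER_CUBIC))
cv2.imwrite("pics/s1.png",cv2.resize(s[205:345,225:385],None,fx=4.2,fy=4.2,interpolation=cv2.INTER_CUBIC))
cv2.imwrite("pics/t2.png",cv2.resize(t[240:300,410:490],None,fx=8,fy=8,interpolation=cv2.INTER_CUBIC))
cv2.imwrite("pics/s2.png",cv2.resize(s[300:360,145:225],None,fx=8,fy=8,interpolation=cv2.INTER_CUBIC))
E
```

```text
(no output)
```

View pics/t1.png

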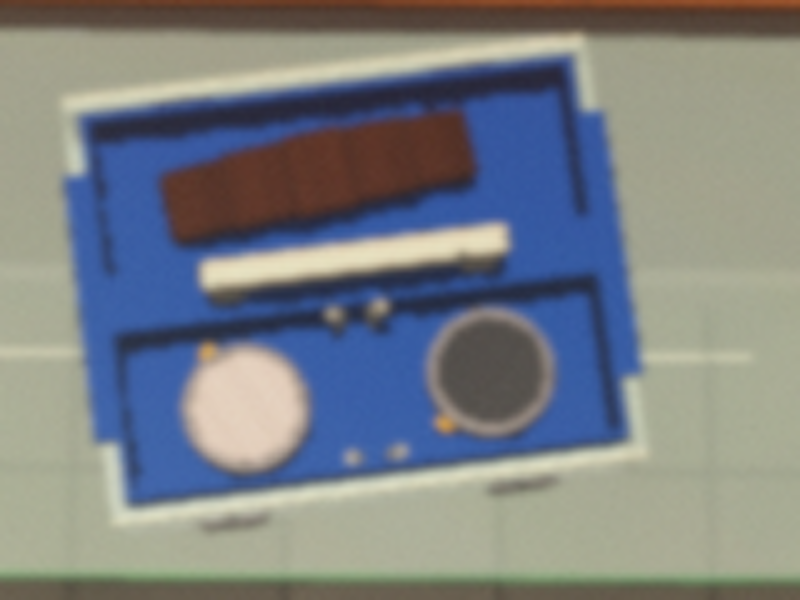

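View pics/s1.png

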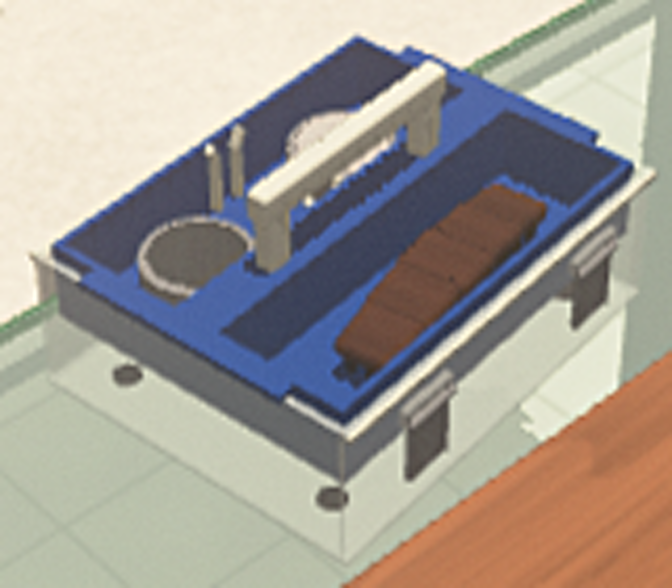

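View pics/t2.png

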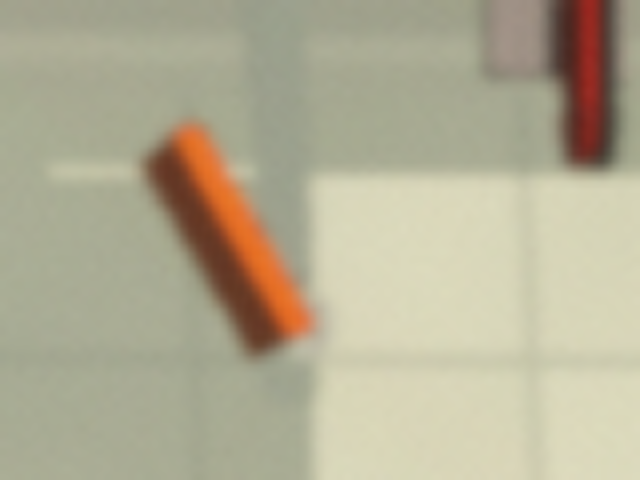

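View pics/s2.png

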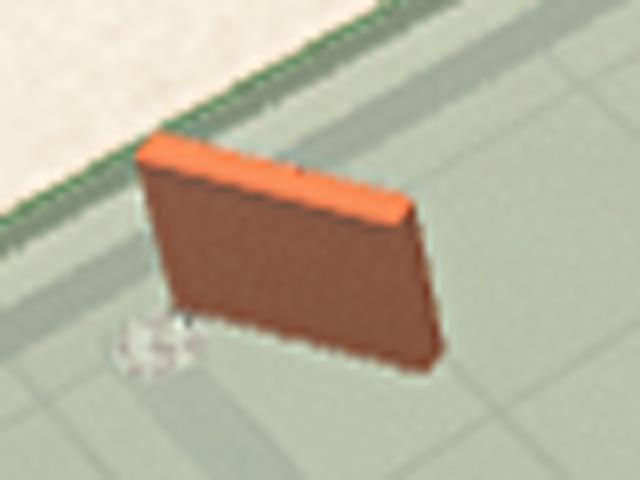

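```bash
cat > h.py <<'E'
import numpy as np,cv2
from station import *
def P(n):
    c=get_calibration(n);return c['camera_matrix'],c['R'],c['t']
def ray(n,p):
    K,R,t=P(n);d=R.T@np.linalg.solve(K,[p[0],p[1],1.]);return -R.T@t,d
def onz(n,p,z):
    c,d=ray(n,p);return c+d*(z-c[2])/d[2]
def tri(pt,ps):
    a,u=ray("top",pt);b,v=ray("scene",ps)
    k=np.linalg.lstsq(np.c_[u,-v],b-a,rcond=None)[0]
    x,y=a+k[0]*u,b+k[1]*v
    return (x+y)/2,np.linalg.norm(x-y)
def proj(n,X):
    K,R,t=P(n);p=K@(R@np.asarray(X,float)+t);return p[:2]/p[2]
def blob(img,lo,hi,roi):
    x0,y0,x1,y1=roi
    hsv=cv2.cvtColor(img[y0:y1,x0:x1],cv2.COLOR_BGR2HSV)
    m=cv2.inRange(hsv,np.array(lo),np.array(hi))
    n,l,st,c=cv2.connectedComponentsWithStats(m)
    i=1+np.argmax(st[1:,4]);m=(l==i).astype('uint8')
    pts=np.argwhere(m)[:,::-1].astype('float32')+[x0,y0]
    r=cv2.minAreaRect(pts.astype('float32'))
    return pts.mean(0),r,cv2.boxPoints(r),st[i,4],m
E
python3 - <<'E'
from h import *
np.set_printoptions(precision=4,suppress=True)
t=cv2.imread("pics/top0.png");s=cv2.imread("pics/scene0.png")
a=blob(t,(3,150,190),(18,255,255),(420,250,460,290));b=blob(s,(3,120,200),(18,255,255),(155,310,205,350))
print('div',a[:4],b[:4]);print(tri(a[0],b[0]))
a=blob(t,(15,0,170),(40,70,255),(280,228,358,256));b=blob(s,(15,0,200),(40,70,255),(280,215,335,256))
print('handle',a[:4],b[:4]);print(tri(a[0],b[0]))
# shelf height guesses: jar bottom etc; shelf corners
f=lambda p,o,k:((p[0]+.5)/k-.5+o[0],(p[1]+.5)/k-.5+o[1])
# tray top corners (outer blue lips) and box corners
T=lambda x,y:f((x,y),(250,190),5);S=lambda x,y:f((x,y),(225,205),4.2)
for nm,p,q in(('box right near',T(648,455),S(32,258)),('box far right',T(583,38),S(345,432)),('box far left',T(62,100),S(652,172))):
    print(nm,tri(p,q))
D=lambda x,y:f((x,y),(410,240),8);E=lambda x,y:f((x,y),(145,300),8)
print('div bottom far', tri(D(148,165),E(432,372)),'bottom near',tri(D(252,352),E(180,308)))
E
```

```text
div (array([439.9032, 268.3118]), ((439.9307861328125, 268.25384521484375), (28.155881881713867, 3.348937511444092), 60.2551155090332), array([[431.4923, 256.8615],
       [434.4   , 255.2   ],
       [448.3693, 279.6461],
       [445.4615, 281.3077]], dtype=float32), np.int32(93)) (array([178.7812, 321.9219]), ((178.6805419921875, 321.8079833984375), (33.69832992553711, 3.9125399589538574), 14.620874404907227), array([[161.8832, 319.4478],
       [162.8708, 315.662 ],
       [195.4779, 324.1682],
       [194.4903, 327.954 ]], dtype=float32), np.int32(128))
(array([ 0.5007, -0.3137,  0.0988]), np.float64(0.005702642293849151))
handle (array([320.2271, 240.8738]), ((320.0461730957031, 240.8692626953125), (5.209458351135254, 60.65298080444336), 82.87498474121094), array([[289.6308, 242.0462],
       [349.8154, 234.5231],
       [350.4616, 239.6923],
       [290.2769, 247.2154]], dtype=float32), np.int32(317)) (array([305.6333, 236.16  ]), ((305.58526611328125, 234.07081604003906), (9.515579223632812, 54.835540771484375), 53.74616622924805), array([[280.6618, 246.448 ],
       [324.8815, 214.0202],
       [330.5087, 221.6936],
       [286.289 , 254.1214]], dtype=float32), np.int32(300))
(array([ 0.5481, -0.0213,  0.1828]), np.float64(0.01066179770407016))
box right near (array([ 0.4659, -0.1603,  0.1297]), np.float64(0.0036824041487649377))
box far right (array([ 0.6676, -0.1316,  0.1348]), np.float64(0.005656709760862044))
box far left (array([0.6342, 0.1199, 0.1316]), np.float64(0.00693768378239216))
div bottom far (array([ 0.5296, -0.2972,  0.0402]), np.float64(0.006204264145068097)) bottom near (array([ 0.4695, -0.3302,  0.0402]), np.float64(0.0100889076011415))
```

```bash
cat >> h.py <<'E'
def tri2(pt,ps):
    a,u=ray("top",pt);b,v=ray("scene",ps)
    k=np.linalg.lstsq(np.c_[u,-v],b-a,rcond=None)[0]
    return a+k[0]*u,b+k[1]*v
def unz(p,o,k): return ((p[0]+.5)/k-.5+o[0],(p[1]+.5)/k-.5+o[1])
E
python3 - <<'E'
from h import *
np.set_printoptions(precision=4,suppress=True)
T=lambda x,y:unz((x,y),(250,190),5);S=lambda x,y:unz((x,y),(225,205),4.2)
D=lambda x,y:unz((x,y),(410,240),8);E=lambda x,y:unz((x,y),(145,300),8)
for nm,p,q in(('box right near',T(648,455),S(32,258)),('box far right',T(583,38),S(345,432)),('box far left',T(62,100),S(652,172)),
 ('bar end left',T(201,262),S(430,62)),('bar right far',T(507,223),S(265,208)),('bar right near',T(510,245),S(248,192)),
 ('div far',D(200,122),E(412,207)),('div near',D(300,335),E(140,148)),
 ('div mid',(439.9,268.3),(178.78,321.9)),
 ('ribtop',T(335,312),S(238,130)),('ribtopR',T(378,304),S(210,150))):
    x,y=tri2(p,q); print(nm,(x+y)/2,(x-y)*1000)
E
python3 - <<'E'
import cv2
s=cv2.imread("pics/scene0.png")
cv2.imwrite("pics/s3.png",cv2.resize(s[20:110,320:420],None,fx=6,fy=6,interpolation=cv2.INTER_CUBIC))
E
```

```text
box right near [ 0.4659 -0.1603  0.1297] [ 1.9897  3.0962 -0.1214]
box far right [ 0.6676 -0.1316  0.1348] [3.4304 4.4744 0.4584]
box far left [0.6342 0.1199 0.1316] [4.6428 4.9396 1.4753]
bar end left [0.5427 0.0479 0.1902] [8.0301 9.7247 1.753 ]
bar right far [ 0.5664 -0.0904  0.1826] [2.9431 3.9596 0.2976]
bar right near [ 0.5553 -0.0914  0.1864] [2.8838 3.9156 0.2641]
div far [ 0.5342 -0.2985  0.1036] [ 0.4378  0.755  -0.0855]
div near [ 0.4686 -0.331   0.0975] [ 3.1491  5.9811 -0.982 ]
div mid [ 0.5007 -0.3137  0.0988] [ 2.7419  4.9756 -0.6886]
ribtop [ 0.5116 -0.0305  0.1731] [30.0593 42.87    4.3653]
ribtopR [ 0.5154 -0.0511  0.1732] [30.4484 44.3374  3.8691]
```

View pics/s3.png

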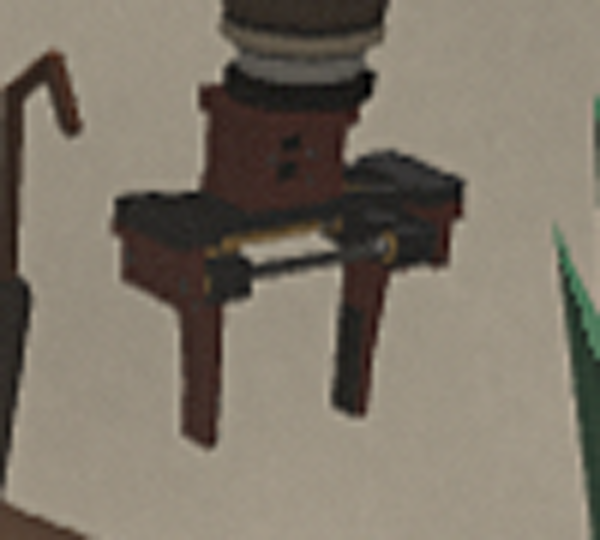

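```bash
python3 - <<'E'
from h import *
p=np.array([.1429,.608,.2218]);x=np.array([.229,.974,0])
for k in(-.0575,-.044,0,.044,.0575):print(k,proj("scene",p+k*x),proj("top",p+k*x))
E
```

```text
-0.0575 [351.77825268  94.03842001] [ 48.82071588 432.39745409]
-0.044 [355.33745986  93.26679017] [ 42.63313917 430.84976032]
0 [366.76753416  90.7887702 ] [ 22.48683539 425.81058097]
0.044 [377.94364774  88.36580848] [  2.37202147 420.77927816]
0.0575 [381.32306945  87.63315581] [ -3.79326753 419.2371592 ]
```

Call:
jog_arm([
  [[0.026,-0.026,0.006,-0.1],[0.026,-0.026,0.006,-0.1],[0.026,-0.026,0.006,-0.1],[0.026,-0.026,0.006,-0.1],[0.026,-0.026,0.006,-0.1],[0.026,-0.026,0.006,-0.1],[0.026,-0.026,0.006,-0.1],[0.026,-0.026,0.006,-0.1],[0.026,-0.026,0.006,-0.1],[0.026,-0.026,0.006,-0.1],[0.026,-0.026,0.006,-0.1],[0.026,-0.026,0.006,-0.1]],
], grip=1)

```text
time_s: 1.3
tool_pos: [0.4568, 0.2833, 0.2908]
tool_rot: [-1.569, 0.011, 0.104]
force: [-0.7, 1.4, 0.7]
opening: 0.0877
```

Call:
jog_arm([
  [[0.004,-0.048,-0.005,-0.1],[0.004,-0.048,-0.005,-0.1],[0.004,-0.048,-0.005,-0.1],[0.004,-0.048,-0.005,-0.1],[0.004,-0.048,-0.005,-0.1],[0.004,-0.048,-0.005,-0.1],[0.004,-0.048,-0.005,-0.1],[0.004,-0.048,-0.005,-0.1],[0.004,-0.048,-0.005,-0.1],[0.004,-0.048,-0.005,-0.1],[0.004,-0.048,-0.005,-0.1],[0.004,-0.048,-0.005,-0.05]],
])

```text
time_s: 2.5
tool_pos: [0.5047, -0.3095, 0.2287]
tool_rot: [-1.566, 0.009, -1.09]
force: [-0.1, 0.4, 0.2]
opening: 0.0876
```

```bash
python3 - <<'E'
from h import *
s=get_state();print(s['tool_pos'],s['tool_rot'],s['q'])
E
```

```text
[ 0.50474802 -0.30946926  0.22868635] [-1.56597716  0.0094592  -1.09019681] [-0.1364055   0.44749121  0.85143166  1.70751003 -0.37188118  1.16128329
 -0.27045482]
```

Call:
jog_arm([
  [[-0.003,-0.003,-0.03,0.03],[0,0,-0.03,0],[0,0,-0.02,0],[0,0,0,0],[0,0,0,0]],
])

```text
time_s: 3.0
tool_pos: [0.4974, -0.3227, 0.1444]
tool_rot: [-1.572, 0.007, -1.074]
force: [-0.8, 0.4, 0.7]
opening: 0.0878
```

```bash
python3 - <<'E'
from h import *
t=grab_frame("top");s=grab_frame("scene")
cv2.imwrite("pics/top1.png",t);cv2.imwrite("pics/scene1.png",s)
a=t[210:320,360:500];b=s[250:370,120:260]
cv2.imwrite("pics/c1.png",np.hstack([cv2.resize(a,(400,314),interpolation=2),cv2.resize(b,(366,314),interpolation=2)]))
st=get_state();print(st['tool_pos'],st['tool_rot'],proj("top",st['tool_pos']),proj("scene",st['tool_pos']))
E
```

```text
[ 0.49797315 -0.32255393  0.14508609] [-1.57137799  0.00625597 -1.07342258] [448.92770799 267.2359295 ] [171.34137032 306.11349535]
```

View pics/c1.png

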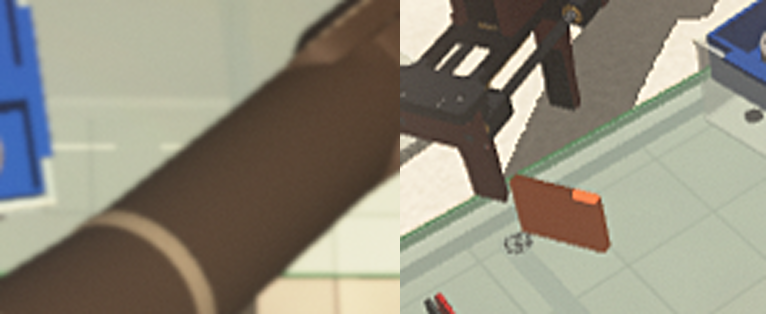

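```bash
python3 - <<'E'
from h import *
from scipy.spatial.transform import Rotation as Ro
s=cv2.imread("pics/scene1.png");k=7
x0,y0=135,275
im=cv2.resize(s[y0:y0+80,x0:x0+80],None,fx=k,fy=k,interpolation=2)
st=get_state();R=Ro.from_euler('xyz',st['tool_rot']).as_matrix();p=st['tool_pos']
for u in(-.0575,-.044,.044,.0575):
  for v in(-.01,.01):
    q=proj("scene",p+R@[u,0,v]);c=((q-[x0,y0]+.5)*k-.5).astype(int)
    cv2.circle(im,tuple(int(i) for i in c),3,(255,255,0),-1)
cv2.imwrite("pics/c2.png",im);print(R)
print(onz("scene",(178.78,321.9),.099),onz("top",(439.9,268.3),.099))
E
```

```text
[[ 4.77109795e-01 -3.49601018e-03  8.78836743e-01]
 [-8.78821431e-01  5.22042990e-03  4.77122249e-01]
 [-6.25592985e-03 -9.99980262e-01 -5.81650434e-04]]
[ 0.49915686 -0.31614404  0.099     ] [ 0.50197985 -0.3111179   0.099     ]
```

View pics/c2.png

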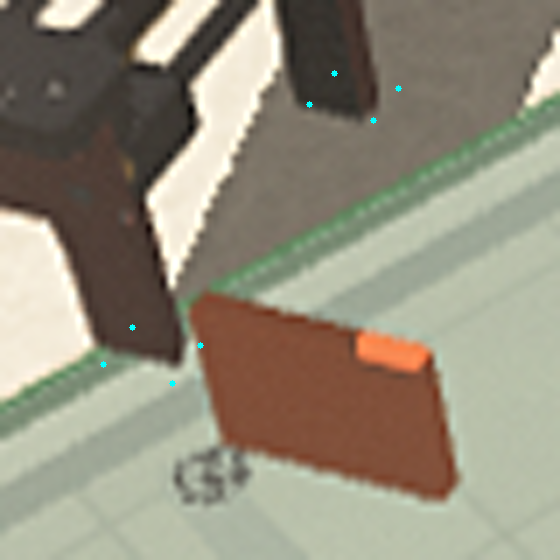

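```bash
python3 - <<'E'
from h import *
for z in (.097,.099):print(onz("scene",(179.1,323.1),z))
E
```

```text
[ 0.50045465 -0.31660154  0.097     ]
[ 0.50233015 -0.31735979  0.099     ]
```

Call:
jog_arm([
  [[0.004,0.008,0,0.015],[0,0,0,0],[0,0,-0.02,0],[0,0,0,0]],
])

```text
time_s: 3.5
tool_pos: [0.5055, -0.313, 0.1287]
tool_rot: [-1.566, 0.002, -1.053]
force: [0.5, -0.1, -0.7]
opening: 0.0879
```

```bash
python3 - <<'E'
from h import *
s=grab_frame("scene");cv2.imwrite("pics/scene2.png",s)
k=7;x0,y0=135,275
cv2.imwrite("pics/c3.png",cv2.resize(s[y0:y0+80,x0:x0+80],None,fx=k,fy=k,interpolation=2))
st=get_state();print(st['tool_pos'],st['tool_rot'])
E
```

```text
[ 0.50606973 -0.31393123  0.13016536] [-1.56523658e+00 -3.01338221e-06 -1.05387610e+00]
```

View pics/c3.png

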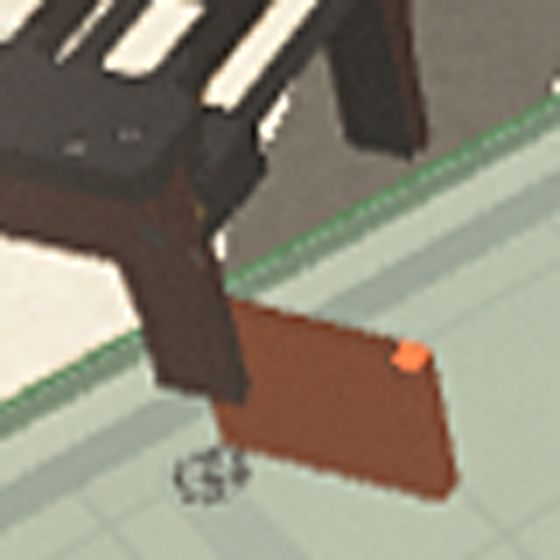

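Call:
jog_arm([
  [[0.001,0.001,-0.02,0],[0,0,-0.02,0],[0,0,-0.016,0],[0,0,0,0],[0,0,0,0]],
])

```text
time_s: 4.05
tool_pos: [0.5101, -0.3146, 0.078]
tool_rot: [-1.561, -0.006, -1.053]
force: [-0.1, -0.2, -0.9]
opening: 0.0875
```

```bash
python3 - <<'E'
from h import *
s=grab_frame("scene");cv2.imwrite("pics/scene3.png",s)
k=7;x0,y0=135,275
cv2.imwrite("pics/c4.png",cv2.resize(s[y0:y0+80,x0:x0+80],None,fx=k,fy=k,interpolation=2))
st=get_state();print(st['tool_pos'],st['tool_rot'])
E
```

```text
[ 0.51009324 -0.31449005  0.07799324] [-1.56071507 -0.0060363  -1.05298334]
```

View pics/c4.png

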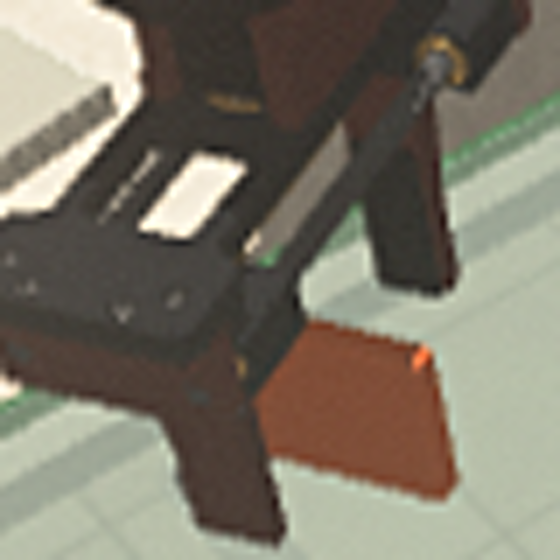

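Call:
jog_arm([
  [[-0.003,0.001,-0.008,0],[0,0,0,0],[0,0,0,0]],
])

```text
time_s: 4.4
tool_pos: [0.5076, -0.3141, 0.0712]
tool_rot: [-1.559, -0.008, -1.053]
force: [0.1, 0.1, 0.1]
opening: 0.0878
```

Call:
jog_arm([
  [[0,0,0,0],[0,0,0,0],[0,0,0,0],[0,0,0,0],[0,0,0,0],[0,0,0,0],[0,0,0,0],[0,0,0,0]],
], grip=-1, newtons=12)

```text
time_s: 5.2
tool_pos: [0.5081, -0.3142, 0.0719]
tool_rot: [-1.558, -0.009, -1.053]
force: [0.6, -0.3, 0.6]
opening: 0.0272
```

```bash
python3 - <<'E'
from h import *
s=grab_frame("scene");cv2.imwrite("pics/scene4.png",s)
k=7;x0,y0=135,275
cv2.imwrite("pics/c5.png",cv2.resize(s[y0:y0+80,x0:x0+80],None,fx=k,fy=k,interpolation=2))
st=get_state();print(st['tool_pos'],st['tool_rot'],st['opening'],st['force'])
E
```

```text
[ 0.50802364 -0.31425957  0.07189392] [-1.55847847 -0.0088117  -1.05308296] 0.023332427629429515 [0.43003874 0.00291661 0.40770036]
```

View pics/c5.png

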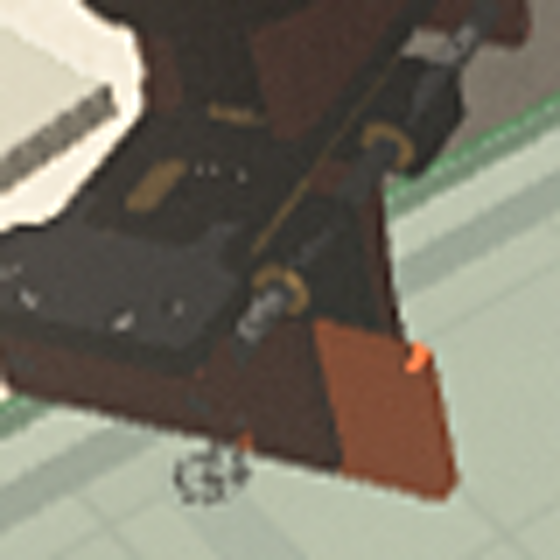

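Call:
jog_arm([
  [[0,0,0,0],[0,0,0,0],[0,0,0,0],[0,0,0,0],[0,0,0,0]],
], newtons=25)

```text
time_s: 5.75
tool_pos: [0.508, -0.3142, 0.0718]
tool_rot: [-1.559, -0.009, -1.053]
force: [-0.5, -1.4, 0.0]
opening: 0.0101
```

```bash
python3 - <<'E'
from h import *
s=grab_frame("scene");cv2.imwrite("pics/scene5.png",s)
k=7;x0,y0=135,275
cv2.imwrite("pics/c6.png",cv2.resize(s[y0:y0+80,x0:x0+80],None,fx=k,fy=k,interpolation=2))
st=get_state();print(st['tool_pos'],st['tool_rot'],st['opening'],st['force'])
E
```

```text
[ 0.50801216 -0.31418669  0.07186222] [-1.55849158 -0.00868252 -1.05307607] 0.009764502689397533 [-0.57947291 -0.54082026 -1.0997272 ]
```

View pics/c6.png

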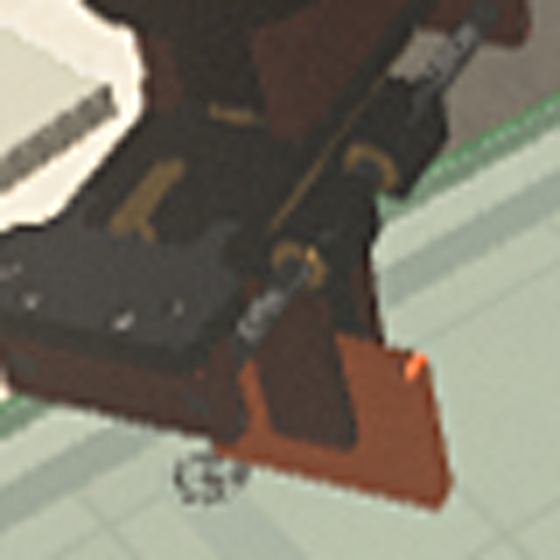

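Call:
jog_arm([
  [[0,0,0.01,0],[0,0,0.03,0],[0,0,0.03,0],[0,0,0.03,0],[0,0,0.03,0],[0,0,0,0],[0,0,0,0]],
])

```text
time_s: 6.5
tool_pos: [0.506, -0.3143, 0.2093]
tool_rot: [-1.56, -0.008, -1.055]
force: [-0.4, -0.4, -1.5]
opening: 0.0099
```

```bash
python3 - <<'E'
from h import *
s=grab_frame("scene");cv2.imwrite("pics/scene6.png",s)
k=6;x0,y0=130,220
cv2.imwrite("pics/c7.png",cv2.resize(s[y0:y0+100,x0:x0+100],None,fx=k,fy=k,interpolation=2))
st=get_state();print(st['tool_pos'],st['tool_rot'],st['opening'],st['force'])
E
```

```text
[ 0.50610566 -0.31455082  0.20932826] [-1.55964888 -0.00828245 -1.05511681] 0.009671544820519636 [ 0.37492018 -0.86376715  0.28596639]
```

View pics/c7.png

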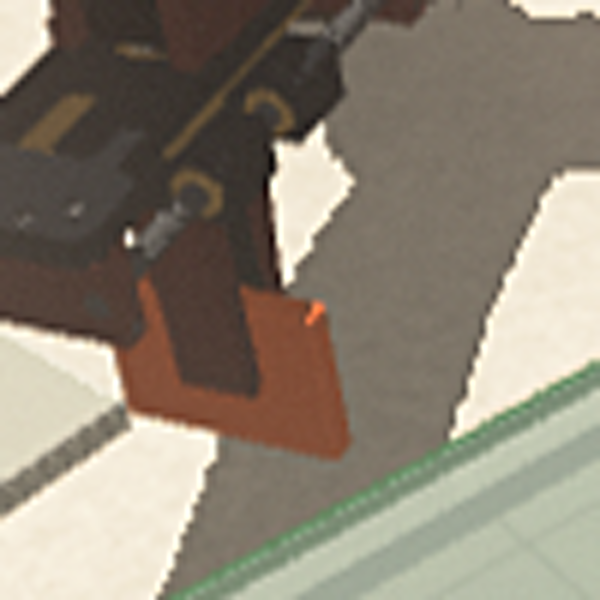

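```bash
cat >> h.py <<'E'
from scipy.spatial.transform import Rotation as Ro
def toolcast(n,p,st,x):
    R=Ro.from_euler('xyz',st['tool_rot']).as_matrix();o=st['tool_pos']
    c,d=ray(n,p);c=R.T@(c-o);d=R.T@d
    return (c+d*(x-c[0])/d[0])*1000
E
python3 - <<'E'
from h import *
np.set_printoptions(precision=1,suppress=True)
st=get_state();U=lambda x,y:unz((x,y),(130,220),6)
for p,x in(((130,412),.005),((345,460),.005),((118,345),.005),((322,303),.005),((182,382),.0185),((245,395),.0185),((258,395),.0185)):print(p,toolcast("scene",U(*p),st,x))
E
```

```text
(130, 412) [  5.   25.5 -43.7]
(345, 460) [ 5.  25.8 29.3]
(118, 345) [  5.   -2.1 -41.4]
(322, 303) [  5.  -36.5  33.1]
(182, 382) [ 18.5  -6.6 -10.6]
(245, 395) [18.5 -6.9 10.1]
(258, 395) [18.5 -8.  14.6]
```

```bash
python3 - <<'E'
from h import *
np.set_printoptions(precision=4,suppress=True)
t=cv2.imread("pics/top0.png");s=cv2.imread("pics/scene0.png")
def blobs(img,roi,f):
    x0,y0,x1,y1=roi;c=img[y0:y1,x0:x1].astype(float);sat=c.min(2)  # low on blue, high on white
    k=8;g=cv2.resize(sat,None,fx=k,fy=k,interpolation=2);m=(g>f).astype('uint8')
    n,l,st,ce=cv2.connectedComponentsWithStats(m)
    return [((np.array(ce[i])+.5)/k-.5+[x0,y0],st[i,4]/k/k,st[i,:4]/k) for i in range(1,n) if st[i,4]>60]
for b in blobs(t,(310,248,336,256),75):print('spine',b, onz("top",b[0],.136))
for b in blobs(t,(314,275,336,284),85):print('outer',b, onz("top",b[0],.136))
for b in blobs(s,(270,232,285,256),110):print('sc outer',b)
E
```

```text
spine (array([325.1678, 251.0875]), np.float64(20.671875), array([13.125,  1.   ,  5.25 ,  5.375])) [ 0.5357 -0.0301  0.136 ]
spine (array([316.3744, 252.3799]), np.float64(16.65625), array([4.5  , 2.625, 4.625, 4.5  ])) [ 0.5324 -0.0092  0.136 ]
outer (array([329.2401, 279.8911]), np.float64(18.125), array([13.   ,  3.25 ,  5.375,  4.25 ])) [ 0.4669 -0.04    0.136 ]
outer (array([320.0739, 281.0546]), np.float64(17.28125), array([4.25 , 4.25 , 4.875, 4.75 ])) [ 0.464  -0.0183  0.136 ]
outer (array([333.9744, 283.0686]), np.float64(2.859375), array([18.5,  8. ,  3.5,  1. ])) [ 0.4595 -0.0511  0.136 ]
sc outer (array([273.9669, 234.6001]), np.float64(62.28125), array([ 0.,  0., 13.,  9.]))
sc outer (array([280.8395, 237.4124]), np.float64(18.296875), array([9.25 , 2.375, 4.25 , 7.125]))
sc outer (array([275.5464, 245.2638]), np.float64(26.890625), array([ 3.625,  7.   ,  4.125, 15.25 ]))
sc outer (array([281.012 , 245.5809]), np.float64(13.921875), array([10.5  , 10.   ,  2.125,  8.25 ]))
sc outer (array([283.9773, 250.5398]), np.float64(2.75), array([13.875, 17.625,  1.125,  2.75 ]))
sc outer (array([281.4245, 250.7901]), np.float64(1.65625), array([11.   , 18.625,  1.75 ,  1.25 ]))
```

```bash
python3 - <<'E'
from h import *
np.set_printoptions(precision=4,suppress=True)
S=lambda x,y:unz((x,y),(225,205),4.2)
print('scene ribs',[onz("scene",S(*p),.136) for p in((210,149),(237,128))])
print('bar top: top',onz("top",(320.05,240.87),.185))
a,b,c,d=[onz("scene",S(*p),.185) for p in((248,193),(266,209),(430,62),(446,73))]
print('scene bar',a,b,c,d,(a+b+c+d)/4)
E
python3 - <<'E'
import cv2
s=cv2.imread("pics/scene0.png")
cv2.imwrite("pics/s4.png",cv2.resize(s[210:270,265:345],None,fx=9,fy=9,interpolation=2))
E
```

```text
scene ribs [array([ 0.4626, -0.0443,  0.136 ]), array([ 0.4581, -0.0218,  0.136 ])]
bar top: top [ 0.5511 -0.0167  0.185 ]
scene bar [ 0.5532 -0.0929  0.185 ] [ 0.5683 -0.0946  0.185 ] [0.5342 0.0475 0.185 ] [0.547  0.0466 0.185 ] [ 0.5507 -0.0234  0.185 ]
```

View pics/s4.png

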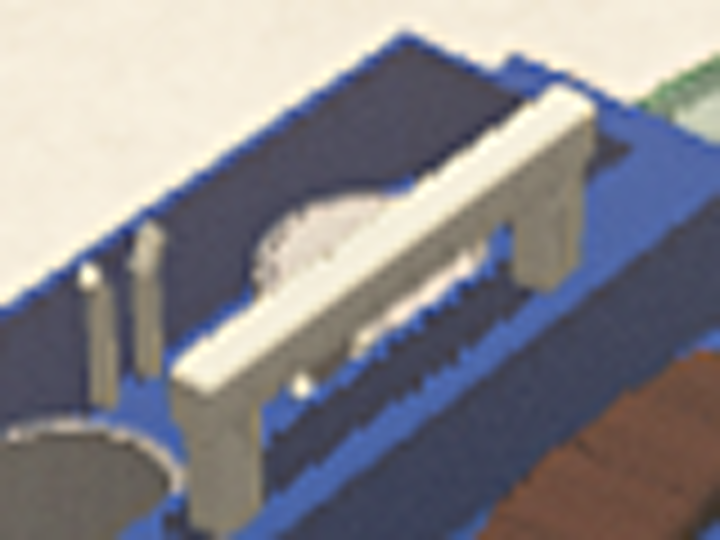

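Call:
jog_arm([
  [[0,0.028,0,-0.04],[0,0.028,0,-0.04],[0,0.028,0,-0.04],[0,0.028,0,-0.04],[0,0.028,0,-0.04],[0,0.028,0,-0.04],[0,0.028,0,-0.04],[0,0.028,0,-0.04],[0,0.028,0,-0.04],[0,0.02,0,-0.02],[0,0,0,0],[0,0,0,0]],
])

```text
time_s: 7.75
tool_pos: [0.4959, -0.032, 0.1977]
tool_rot: [-1.581, -0.006, -1.454]
force: [0.5, -0.2, -1.3]
opening: 0.0097
```

```bash
python3 - <<'E'
from h import *
s=grab_frame("scene");cv2.imwrite("pics/scene7.png",s);t=grab_frame("top");cv2.imwrite("pics/top7.png",t)
cv2.imwrite("pics/c8.png",np.hstack([cv2.resize(s[180:280,235:335],(400,400),interpolation=2),cv2.resize(t[180:310,250:380],(400,400),interpolation=2)]))
st=get_state();print(st['tool_pos'],st['tool_rot'],st['opening'],st['force'])
E
```

```text
[ 0.49607207 -0.03265457  0.19786337] [-1.5802532  -0.00624537 -1.4552254 ] 0.009615344080977375 [ 0.4651352  -0.33030937  0.22931748]
```

View pics/c8.png

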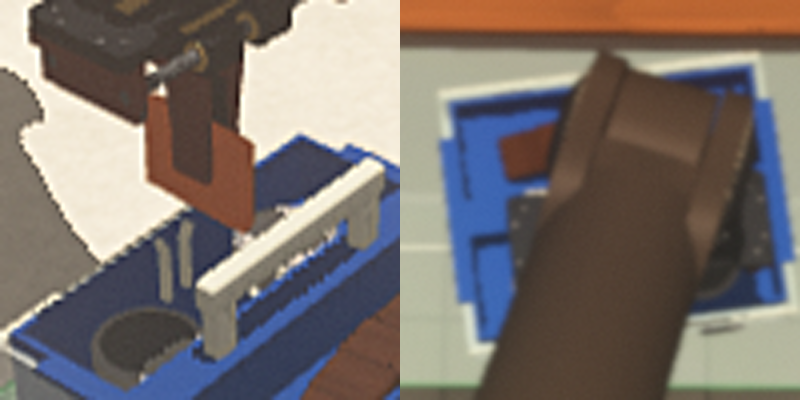

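Call:
jog_arm([
  [[0.004,0.004,0,0.008],[0.004,0.003,0,0.007],[0,0,-0.01,0],[0,0,-0.01,0],[0,0,0,0],[0,0,0,0]],
])

```text
time_s: 8.45
tool_pos: [0.5045, -0.029, 0.1756]
tool_rot: [-1.581, -0.007, -1.444]
force: [0.3, 0.1, 0.4]
opening: 0.0103
```

```bash
cat > look.py <<'E'
from h import *
import sys
np.set_printoptions(precision=4,suppress=True)
n=sys.argv[1];x0,y0,w,h,k=map(int,sys.argv[2:7])
s=grab_frame("scene");cv2.imwrite(f"pics/scene_{n}.png",s)
cv2.imwrite(f"pics/z_{n}.png",cv2.resize(s[y0:y0+h,x0:x0+w],None,fx=k,fy=k,interpolation=2))
st=get_state();print(st['time_s'],st['tool_pos'],st['tool_rot'],st['opening'],st['force'],st['torque'])
E
python3 look.py a 250 190 85 75 9
```

```text
8.5 [ 0.5044 -0.0289  0.1756] [-1.5809 -0.0073 -1.4441] 0.009938288584804458 [-0.1965 -0.0307 -1.2199] [-0.0336  0.1448  0.0132]
```

View pics/z_a.png

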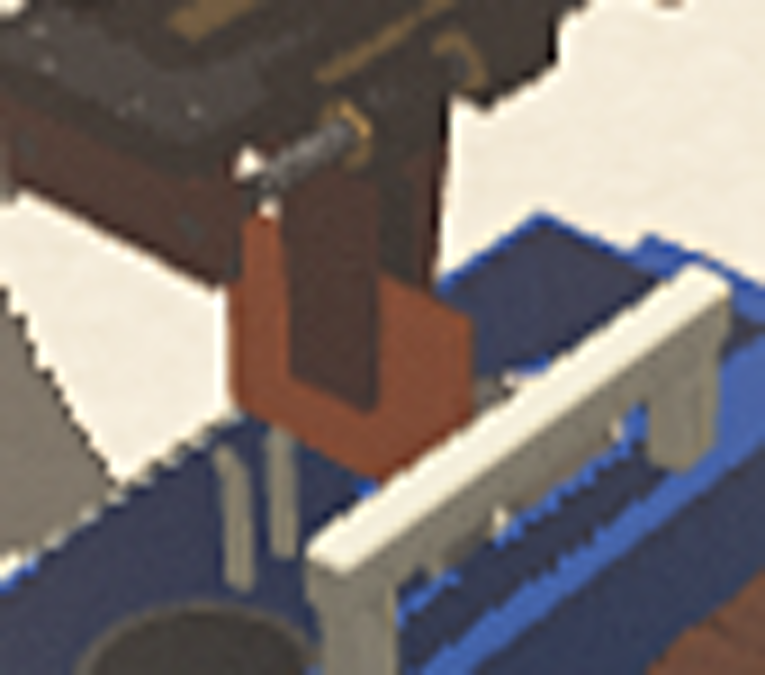

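Call:
jog_arm([
  [[0.002,0,-0.004,0],[0,0,-0.004,0],[0,0,0,0],[0,0,0,0]],
])

```text
time_s: 8.9
tool_pos: [0.5068, -0.0289, 0.1672]
tool_rot: [-1.58, -0.007, -1.444]
force: [-1.0, -0.1, -0.1]
opening: 0.01
```

```bash
python3 look.py b 260 210 50 45 14
```

```text
8.95 [ 0.5067 -0.0289  0.1672] [-1.5803 -0.0071 -1.444 ] 0.009762957466010474 [-1.205  -0.002  -0.8081] [-0.0067  0.1409 -0.03  ]
```

View pics/z_b.png

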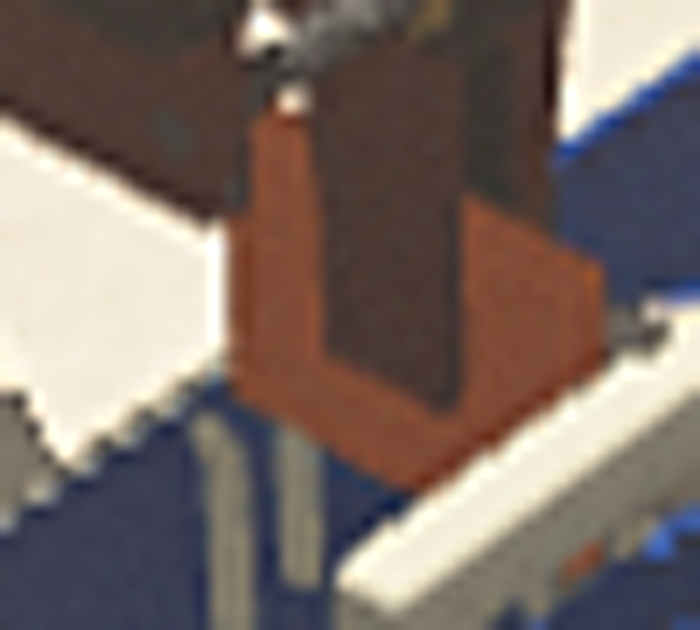

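Call:
jog_arm([
  [[0.001,-0.0005,-0.003,0.003],[0,0,-0.004,0],[0,0,-0.004,0],[0,0,0,0],[0,0,0,0]],
])

```text
time_s: 9.45
tool_pos: [0.5073, -0.0267, 0.1556]
tool_rot: [-1.581, -0.003, -1.438]
force: [-0.0, 1.4, -0.3]
opening: 0.0098
```

```bash
python3 look.py c 260 210 50 45 14
```

```text
9.5 [ 0.5073 -0.0268  0.1556] [-1.5811 -0.0028 -1.4386] 0.009925567683904138 [-0.8046  0.3747 -0.3726] [ 0.2368  0.1816 -0.04  ]
```

View pics/z_c.png

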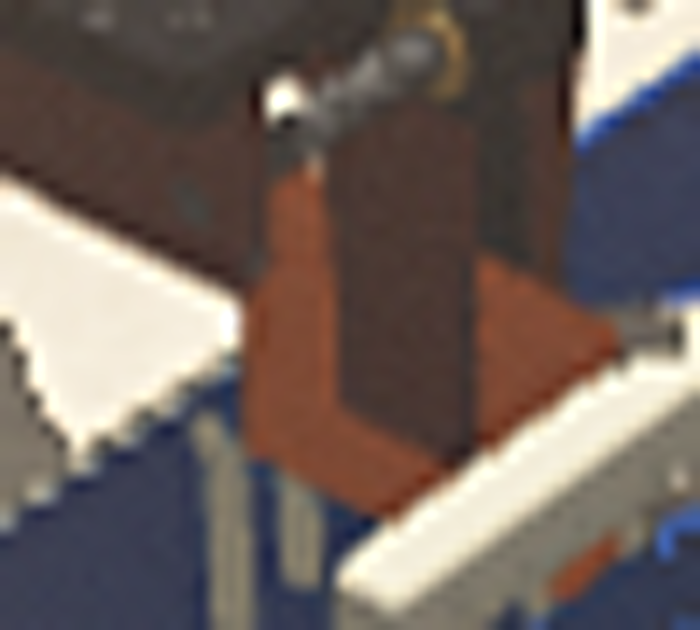

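Call:
jog_arm([
  [[0,-0.001,-0.003,0],[0,0,-0.004,0],[0,0,-0.004,0],[0,0,0,0],[0,0,0,0]],
])

```text
time_s: 10.0
tool_pos: [0.507, -0.0271, 0.1434]
tool_rot: [-1.582, -0.002, -1.438]
force: [-0.3, 1.3, 0.6]
opening: 0.0097
```

```bash
python3 look.py d 260 210 50 45 14
```

```text
10.05 [ 0.5071 -0.0271  0.1434] [-1.5816 -0.0016 -1.438 ] 0.00982732936794055 [ 0.6083  2.06   -0.3282] [0.5124 0.2024 0.0187]
```

View pics/z_d.png

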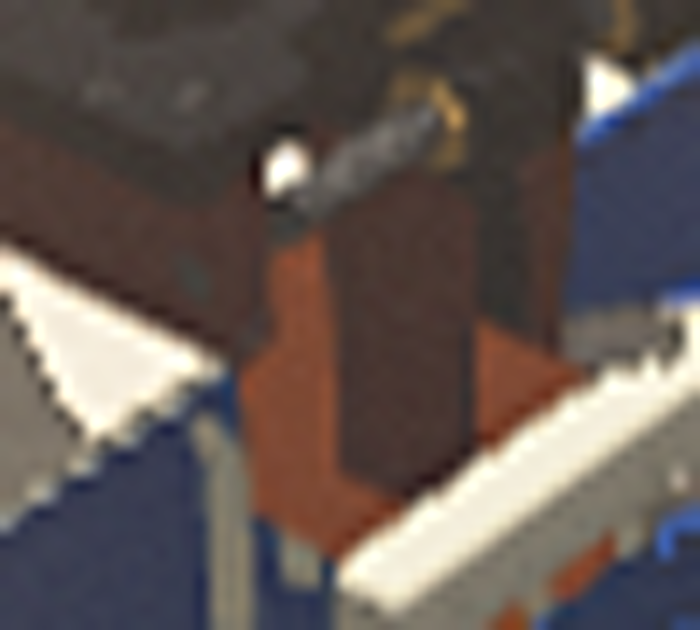

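Call:
jog_arm([
  [[0,0.001,-0.003,0],[0,0,-0.004,0],[0,0,-0.004,0],[0,0,0,0],[0,0,0,0]],
])

```text
time_s: 10.55
tool_pos: [0.5068, -0.0271, 0.1314]
tool_rot: [-1.582, -0.003, -1.439]
force: [-0.3, 1.5, 1.5]
opening: 0.0099
```

```bash
python3 look.py e 260 210 50 45 14
```

```text
10.6 [ 0.5068 -0.0271  0.1314] [-1.582  -0.0029 -1.4388] 0.00991242105298325 [-0.7676  1.1391 -0.9109] [ 0.2734  0.2743 -0.0023]
```

Call:
jog_arm([
  [[0,0.001,-0.003,0],[0,0,-0.003,0],[0,0,0,0],[0,0,-0.002,0],[0,0,0,0],[0,0,0,0]],
])

```text
time_s: 11.2
tool_pos: [0.5067, -0.027, 0.1228]
tool_rot: [-1.582, -0.004, -1.44]
force: [-0.8, 1.1, 0.0]
opening: 0.0099
```

```bash
python3 look.py f 250 200 65 60 11
```

```text
11.25 [ 0.5067 -0.0269  0.1228] [-1.5821 -0.004  -1.4395] 0.01002476546521634 [-0.7015  1.0883 -0.9592] [-0.0118  0.3418 -0.0056]
```

View pics/z_f.png

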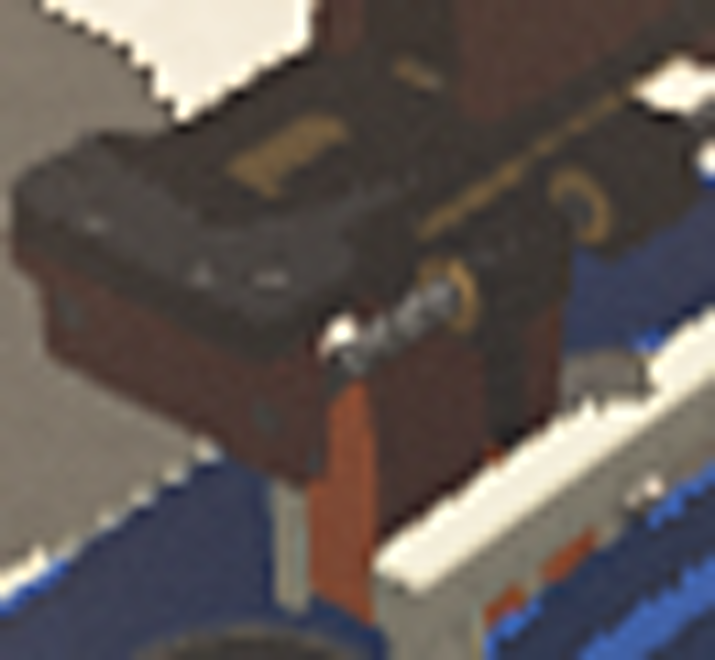

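Call:
jog_arm([
  [[0,0,-0.0015,0],[0,0,0,0],[0,0,-0.0015,0],[0,0,0,0]],
])

```text
time_s: 11.65
tool_pos: [0.5069, -0.027, 0.1222]
tool_rot: [-1.581, -0.001, -1.44]
force: [-1.5, -0.5, -1.2]
opening: 0.0095
```

```bash
python3 - <<'E'
from h import *
st=get_state();print(st['tool_pos'],st['force'],st['torque'])
E
```

```text
[ 0.50685473 -0.02698144  0.12217903] [-1.4828131  -0.46061424 -1.15188267] [ 0.09136891  0.39204849 -0.00459214]
```

Call:
jog_arm([
  [[0,0,-0.003,0],[0,0,0,0],[0,0,0,0]],
])

```text
time_s: 11.95
tool_pos: [0.5077, -0.0268, 0.121]
tool_rot: [-1.579, 0.001, -1.44]
force: [-1.4, 0.9, 0.5]
opening: 0.0099
```

```bash
python3 - <<'E'
from h import *
st=get_state();print(st['tool_pos'],st['tool_rot'],st['force'],st['torque'],st['opening'])
E
```

```text
[ 0.50772598 -0.02683021  0.12099043] [-1.57917773e+00  1.00204122e-03 -1.43977349e+00] [-1.38450802  0.94437713  0.50583251] [-0.03773425  0.35527709 -0.01406036] 0.00985621569373458
```

Call:
jog_arm([
  [[0,0,-0.004,0],[0,0,0,0],[0,0,0,0]],
])

```text
time_s: 12.25
tool_pos: [0.509, -0.0267, 0.1188]
tool_rot: [-1.577, 0.003, -1.439]
force: [-1.8, 0.1, 0.4]
opening: 0.0101
```

```bash
python3 look.py g 250 200 65 60 11
```

```text
12.3 [ 0.509  -0.0266  0.1187] [-1.5766  0.0025 -1.4395] 0.009761449029830553 [-1.6932  0.7716  0.0168] [ 0.0439  0.3519 -0.0114]
```

View pics/z_g.png

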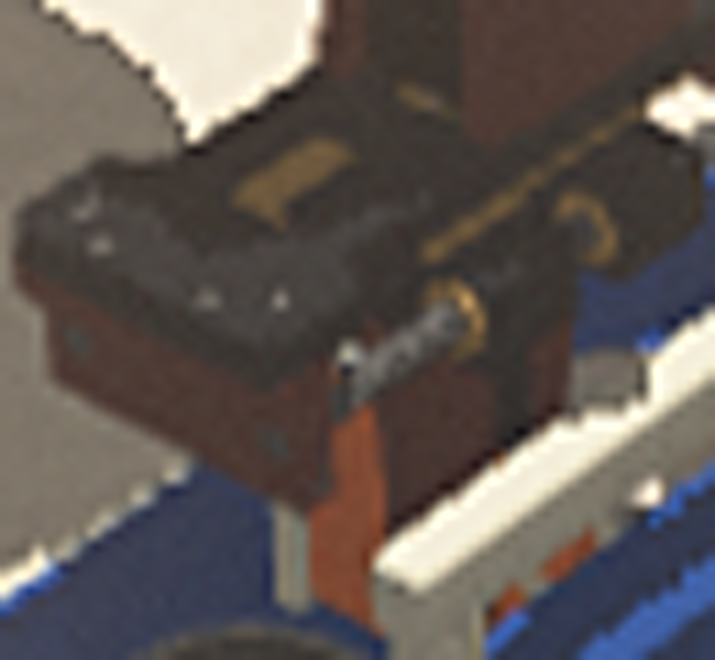

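Call:
jog_arm([
  [[-0.002,0,0,0],[0,0,0,0],[0,0,-0.003,0],[0,0,0,0]],
])

```text
time_s: 12.7
tool_pos: [0.5088, -0.0267, 0.1178]
tool_rot: [-1.573, 0.003, -1.44]
force: [-0.9, 0.9, -1.7]
opening: 0.0102
```

```bash
python3 look.py h 250 200 65 60 11
```

```text
12.75 [ 0.5088 -0.0267  0.1177] [-1.573   0.0032 -1.4396] 0.009772162984628829 [0.3555 0.7132 0.5818] [0.1347 0.1569 0.0242]
```

View pics/z_h.png

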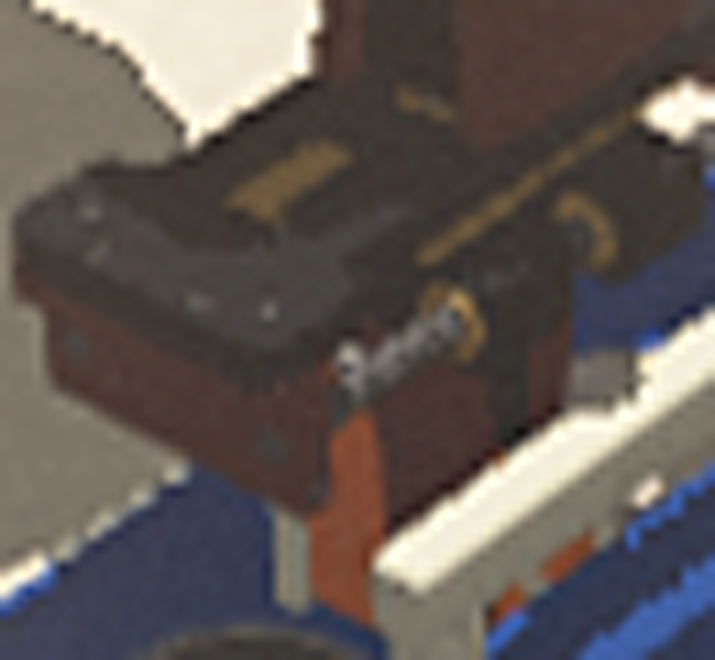

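Call:
jog_arm([
  [[0,0,0,0],[0,0,0,0],[0,0,0,0],[0,0,0,0],[0,0,0,0]],
], grip=-0.5)

```text
time_s: 13.25
tool_pos: [0.5085, -0.027, 0.1168]
tool_rot: [-1.574, 0.002, -1.44]
force: [0.4, -0.1, -0.2]
opening: 0.022
```

```bash
python3 look.py i 250 200 65 60 11
```

```text
13.3 [ 0.5085 -0.027   0.1168] [-1.5739  0.002  -1.4396] 0.021821305953768785 [ 0.028  -0.1729 -0.4787] [-0.0144  0.1802  0.0089]
```

View pics/z_i.png

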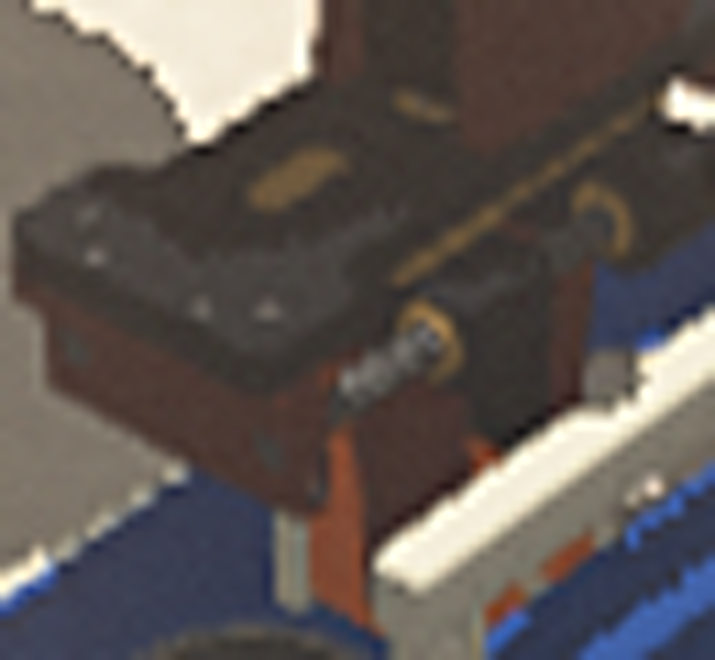

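Released and the divider didn't move, so it was already down. I'll go up and clear the view.

Call:
jog_arm([
  [[0,0,0.005,0],[0,0,0.015,0],[0,0,0.03,0],[0,0,0.03,0],[0,0,0.03,0],[0,0,0.03,0],[-0.03,0,0.02,0],[-0.03,-0.03,0.02,0.1],[0,-0.04,0,0.1],[0,-0.04,0,0.1],[0,0,0,0.1],[0,0,0,0]],
])

```text
time_s: 14.5
tool_pos: [0.4455, -0.1416, 0.3151]
tool_rot: [-1.556, 0.006, -1.043]
force: [1.0, -0.3, 0.2]
opening: 0.0218
```

```bash
python3 - <<'E'
from h import *
s=grab_frame("scene");cv2.imwrite("pics/scene_j.png",s);t=grab_frame("top");cv2.imwrite("pics/top_j.png",t)
cv2.imwrite("pics/z_j.png",np.hstack([cv2.resize(s[200:320,230:350],(400,400),interpolation=2),cv2.resize(t[180:310,250:380],(400,400),interpolation=2)]))
E
```

```text
(no output)
```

View pics/z_j.png

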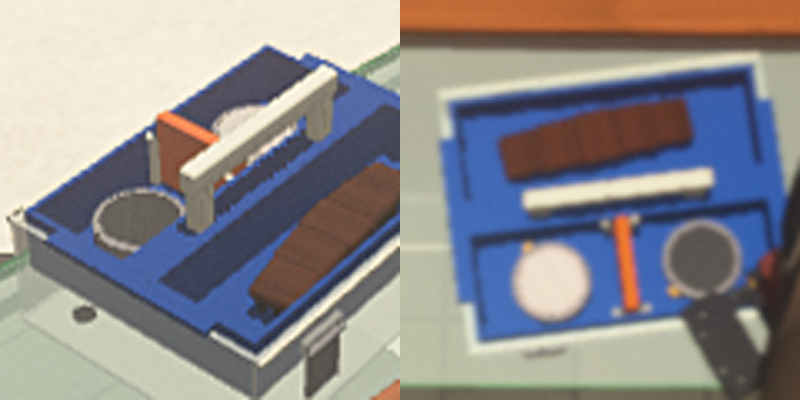

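```bash
python3 - <<'E'
from h import *
np.set_printoptions(precision=4,suppress=True)
t=cv2.imread("pics/top_j.png");s=cv2.imread("pics/scene_j.png")
cv2.imwrite("pics/z_k.png",np.hstack([cv2.resize(s[225:270,265:310],(396,396),interpolation=2),cv2.resize(t[240:290,305:355],(396,396),interpolation=2)]))
a=blob(t,(3,150,150),(18,255,255),(305,240,345,290));b=blob(s,(3,120,200),(18,255,255),(270,225,305,260))
print(a[0],a[2],b[0],b[2],tri(a[0],b[0]),tri2(a[0],b[0]))
print(onz("top",a[0],.149), [onz("top",p,.149) for p in a[2]])
a=blob(t,(15,0,170),(40,70,255),(280,228,358,256));print('bar',a[0],onz("top",a[1][0],.185),a[1])
E
```

```text
[323.0982 264.8393] [[319.5371 251.1393]
 [323.7843 250.7348]
 [326.5573 279.8517]
 [322.3101 280.2562]] [285.8793 237.8793] [[276.8212 235.3832]
 [278.1241 232.5913]
 [295.2044 240.5621]
 [293.9015 243.354 ]] (array([ 0.4958, -0.0302,  0.1542]), np.float64(0.01355137288907586)) (array([ 0.4998, -0.0248,  0.1547]), array([ 0.4918, -0.0357,  0.1538]))
[ 0.5007 -0.025   0.149 ] [array([ 0.5333, -0.0165,  0.149 ]), array([ 0.5343, -0.0265,  0.149 ]), array([ 0.4653, -0.0332,  0.149 ]), array([ 0.4643, -0.0232,  0.149 ])]
bar [320.1896 240.9113] [ 0.5509 -0.0167  0.185 ] ((320.0538635253906, 240.93081665039062), (5.333493232727051, 60.65298080444336), 82.87498474121094)
```

View pics/z_k.png

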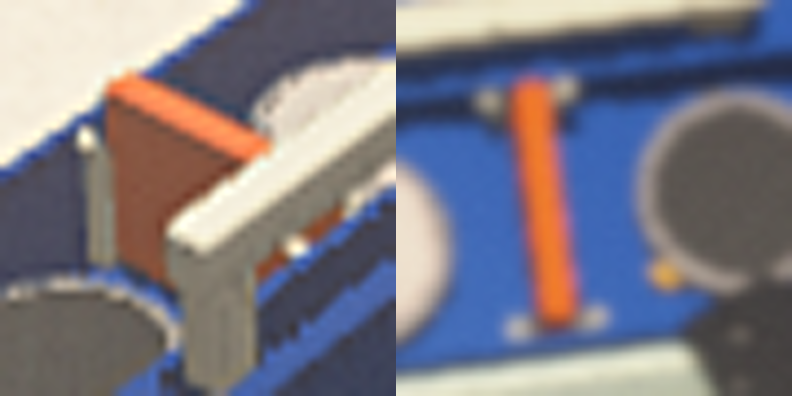

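Call:
jog_arm([
  [[0.009,0.01,-0.003,0.1],[0.009,0.01,-0.003,0.1],[0.009,0.01,-0.003,0.1],[0.009,0.01,-0.003,0.1],[0.009,0.01,-0.003,0.1],[0.009,0.01,-0.003,0.1],[0.009,0.01,-0.003,0.1],[0.009,0.01,-0.003,0.1],[0.009,0.01,-0.003,0.1],[0.009,0.01,-0.003,0.1],[0.009,0.01,-0.003,0.1],[0,0,0,0.05]],
], grip=0.15)

```text
time_s: 15.8
tool_pos: [0.5477, -0.0146, 0.2781]
tool_rot: [-1.563, 0.016, 0.133]
force: [0.8, -0.1, -0.2]
opening: 0.0505
```

Call:
jog_arm([
  [[0,0,0,0],[0,0,0,0],[0,0,0,0]],
])

```text
time_s: 16.1
tool_pos: [0.5474, -0.0124, 0.2773]
tool_rot: [-1.564, 0.019, 0.129]
force: [-0.7, -0.4, -0.7]
opening: 0.0506
```

Call:
jog_arm([
  [[0.003,-0.006,-0.01,0],[0,0,-0.01,0],[0,0,-0.01,0],[0,0,-0.01,0],[0,0,0,0],[0,0,0,0]],
])

```text
time_s: 16.7
tool_pos: [0.5495, -0.0197, 0.2329]
tool_rot: [-1.564, 0.02, 0.124]
force: [0.4, 0.2, 0.9]
opening: 0.0506
```

```bash
python3 look.py l 270 170 90 80 8
```

```text
16.75 [ 0.5494 -0.0196  0.2329] [-1.5643  0.0205  0.1245] 0.050450635549176136 [-0.3382 -0.0016 -0.3339] [-0.0822  0.0341  0.0266]
```

View pics/z_l.png

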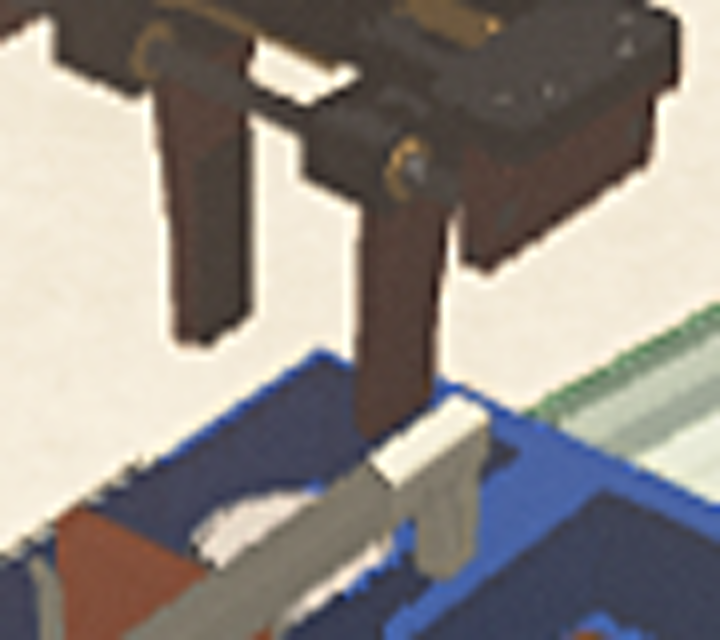

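Call:
jog_arm([
  [[0,0,0,-0.1],[0,0,0,-0.1],[0,0,0,-0.1],[0,0,0,-0.1],[0,0,0,0],[0,0,0,0]],
])

```text
time_s: 17.35
tool_pos: [0.5508, -0.0194, 0.2352]
tool_rot: [-1.563, 0.017, -0.287]
force: [0.5, 0.3, -0.6]
opening: 0.0504
```

Call:
jog_arm([
  [[0,0,0,0.05],[0,0,0,0.05],[0,0,0,0.05],[0,0,0,0.05],[0,0,0,0.05],[0,0,0,0.05],[0,0,0,0.05],[0,0,0,0.05],[0,0,0,0],[0,0,0,0]],
])

```text
time_s: 18.35
tool_pos: [0.5518, -0.019, 0.2373]
tool_rot: [-1.561, 0.013, 0.155]
force: [-0.5, -0.1, 0.3]
opening: 0.0506
```

Call:
jog_arm([
  [[0,0,0,-0.1],[0,0,0,-0.1],[0,0,0,-0.1],[0,0,0,-0.1],[0,0,0,0],[0,0,0,0]],
])

```text
time_s: 18.95
tool_pos: [0.552, -0.0191, 0.2378]
tool_rot: [-1.561, 0.012, -0.258]
force: [-0.0, -0.1, -0.2]
opening: 0.0508
```

Call:
jog_arm([
  [[0,0,0,0.05],[0,0,0,0.05],[0,0,0,0.05],[0,0,0,0.05],[0,0,0,0.05],[0,0,0,0.05],[0,0,0,0.05],[0,0,0,0.02],[0,0,0,0],[0,0,0,0]],
])

```text
time_s: 19.95
tool_pos: [0.5522, -0.019, 0.2382]
tool_rot: [-1.56, 0.011, 0.149]
force: [-0.1, 0.3, 0.5]
opening: 0.0503
```

Call:
jog_arm([
  [[-0.001,0,-0.015,-0.018],[0,0,-0.015,0],[0,0,-0.015,0],[0,0,0,0],[0,0,0,0]],
])

```text
time_s: 20.45
tool_pos: [0.5518, -0.019, 0.1928]
tool_rot: [-1.56, 0.01, 0.129]
force: [-0.0, 0.5, -1.1]
opening: 0.0501
```

```bash
python3 look.py m 270 190 80 70 9
```

```text
20.5 [ 0.5517 -0.0189  0.1928] [-1.5603  0.0099  0.1288] 0.050785453088320026 [-0.1655 -0.8465 -0.3918] [-0.1011  0.0488  0.0003]
```

View pics/z_m.png

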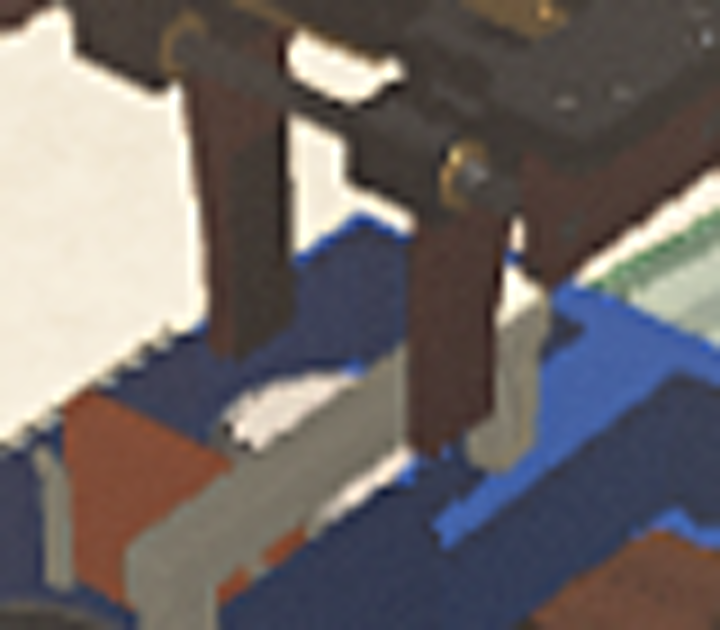

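Call:
jog_arm([
  [[0,0,-0.01,0],[0,0,-0.01,0],[0,0,-0.01,0],[0,0,-0.005,0],[0,0,0,0],[0,0,0,0]],
])

```text
time_s: 21.1
tool_pos: [0.5523, -0.0189, 0.1558]
tool_rot: [-1.56, 0.008, 0.129]
force: [-0.4, 0.2, 1.0]
opening: 0.0503
```

```bash
python3 look.py n 270 190 80 70 9
```

```text
21.15 [ 0.5523 -0.0189  0.1559] [-1.5603  0.0083  0.1289] 0.05053990078503038 [-0.8122  0.2728  0.4035] [-0.084   0.0436  0.0103]
```

View pics/z_n.png

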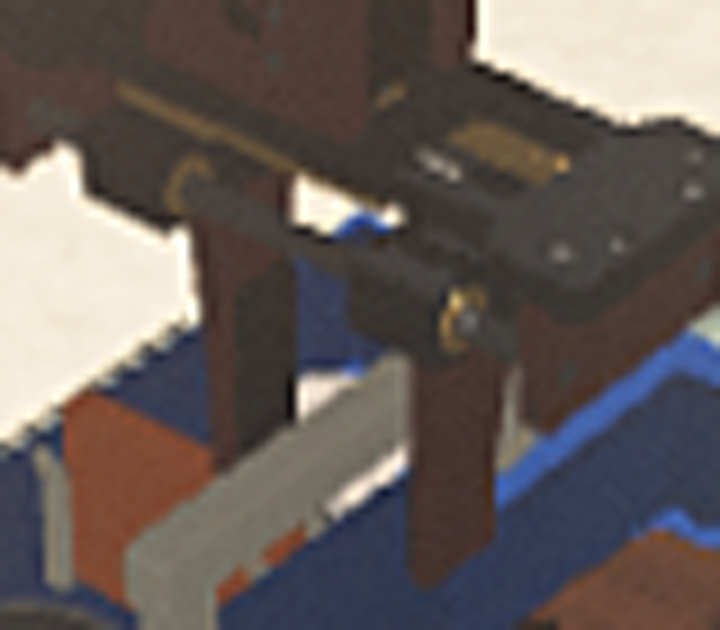

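Call:
jog_arm([
  [[0,0,0,0],[0,0,0,0],[0,0,0,0],[0,0,0,0],[0,0,0,0],[0,0,0,0],[0,0,0,0],[0,0,0,0],[0,0,0,0]],
], grip=-1, newtons=15)

```text
time_s: 22.05
tool_pos: [0.5523, -0.019, 0.1568]
tool_rot: [-1.56, 0.008, 0.129]
force: [-0.7, -0.7, 1.3]
opening: 0.0141
```

Call:
jog_arm([
  [[0,0,0,0],[0,0,0,0],[0,0,0,0],[0,0,0,0],[0,0,0,0]],
], newtons=55)

```text
time_s: 22.55
tool_pos: [0.5524, -0.0189, 0.1568]
tool_rot: [-1.56, 0.008, 0.13]
force: [-1.1, -0.9, -0.5]
opening: 0.0135
```

```bash
python3 look.py o 260 190 100 90 7
```

```text
22.6 [ 0.5523 -0.0189  0.1568] [-1.5601  0.0077  0.13  ] 0.0136957184877053 [-0.7321 -0.8686 -0.3606] [-0.1591  0.0873  0.1614]
```

View pics/z_o.png

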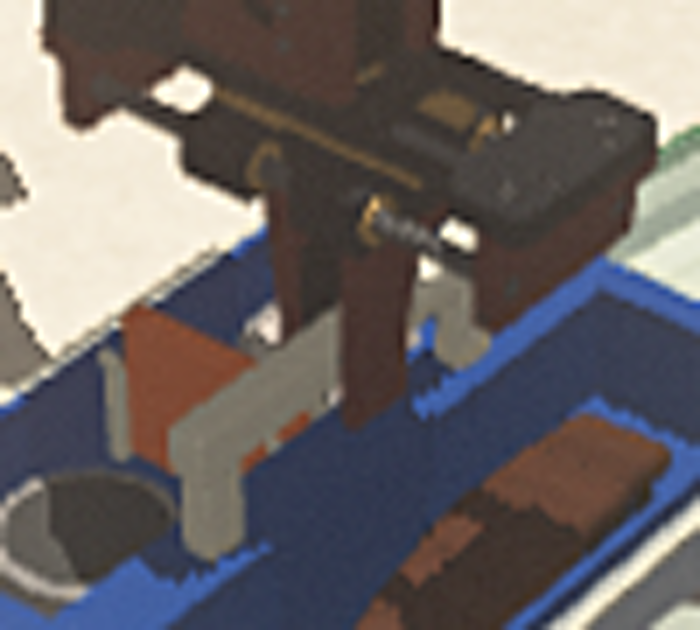

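Call:
jog_arm([
  [[0,0,0.004,0],[0,0,0.006,0],[0,0,0.006,0],[0,0,0,0],[0,0,0,0],[0,0,0,0]],
])

```text
time_s: 23.2
tool_pos: [0.5509, -0.0185, 0.1727]
tool_rot: [-1.56, 0.011, 0.129]
force: [-0.1, 0.2, -4.9]
opening: 0.0138
```

```bash
python3 look.py p 220 180 170 150 4
```

```text
23.25 [ 0.5508 -0.0185  0.1726] [-1.5598  0.011   0.1291] 0.013832706252036035 [ 0.3869  0.4344 -5.0737] [-0.0739  0.0171 -0.0485]
```

View pics/z_p.png

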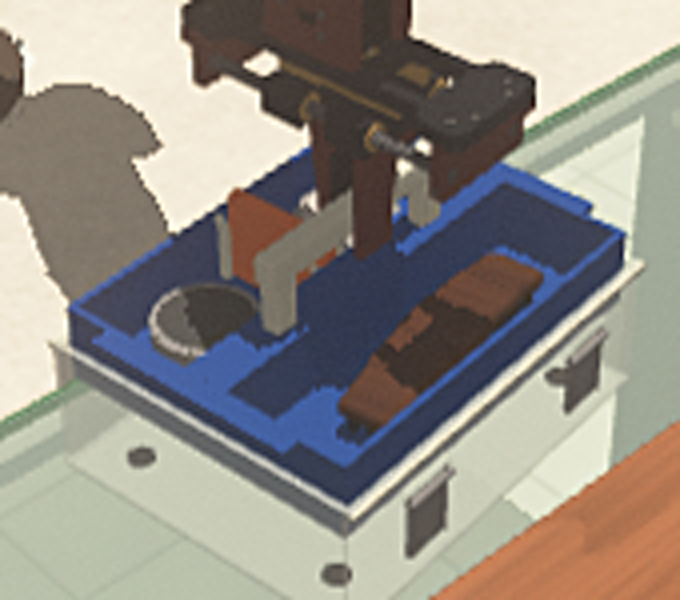

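Call:
jog_arm([
  [[0.001,0,0.008,0],[0.001,0,0.008,0],[0.001,0,0.008,0],[0.0005,0,0.008,0],[0,0,0,0]],
])

```text
time_s: 23.75
tool_pos: [0.5548, -0.0188, 0.2077]
tool_rot: [-1.56, 0.011, 0.129]
force: [-0.3, -0.7, -5.5]
opening: 0.0136
```

Call:
jog_arm([
  [[0.0005,0,0.008,0],[0.0005,0,0.008,0],[0.0005,0,0.008,0],[0.0005,0,0.008,0],[0,0,0,0],[0,0,0,0]],
])

```text
time_s: 24.35
tool_pos: [0.5568, -0.0188, 0.243]
tool_rot: [-1.56, 0.01, 0.129]
force: [0.3, 0.1, -5.9]
opening: 0.0135
```

```bash
python3 look.py q 220 150 170 170 4
```

```text
24.4 [ 0.5569 -0.0188  0.2431] [-1.5597  0.0098  0.1286] 0.013695753529356165 [ 0.2275  0.001  -5.9313] [-0.1223 -0.033  -0.0106]
```

View pics/z_q.png

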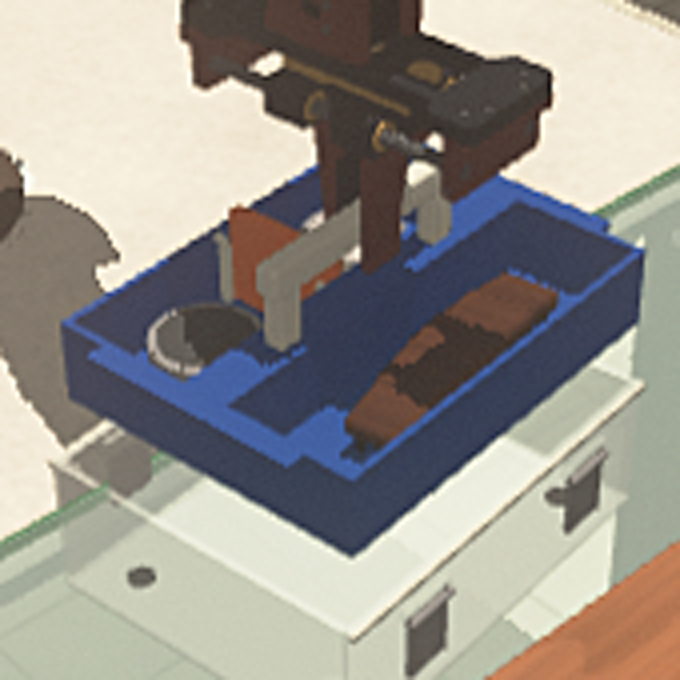

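Call:
jog_arm([
  [[-0.002,0,0.006,0],[-0.002,0,0.006,0],[-0.001,0,0.003,0],[0,0,0,0],[0,0,0,0],[0,0,0,0]],
])

```text
time_s: 25.0
tool_pos: [0.5508, -0.0189, 0.2587]
tool_rot: [-1.56, 0.011, 0.128]
force: [0.5, 0.3, -5.5]
opening: 0.0136
```

```bash
python3 look.py r 220 140 170 190 4;python3 - <<'E'
from h import *
t=grab_frame("top");cv2.imwrite("pics/top_r.png",t)
a=cv2.imread("pics/scene0.png");b=cv2.imread("pics/scene_r.png")
cv2.imwrite("pics/cmp.png",np.hstack([cv2.resize(x[200:480,60:500],(396,252)) for x in(a,b)]))
E
```

```text
25.05 [ 0.5508 -0.0189  0.2587] [-1.5596  0.0113  0.1284] 0.013566248477324516 [ 0.0873 -0.4356 -5.5751] [-0.0685 -0.0338 -0.0461]
```

View pics/scene_r.png

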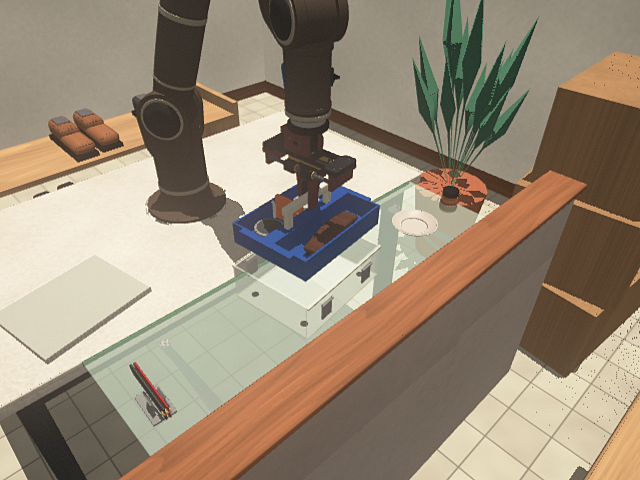

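View pics/top_r.png

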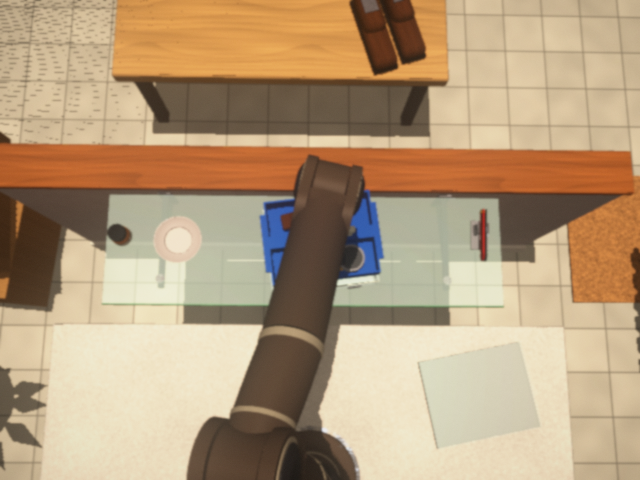

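Call:
jog_arm([
  [[0,0,0,0],[0,0,0,0],[0,0,0,0],[0,0,0,0],[0,0,0,0],[0,0,0,0],[0,0,0,0],[0,0,0,0],[0,0,0,0],[0,0,0,0],[0,0,0,0],[0,0,0,0]],
])

```text
time_s: 26.3
tool_pos: [0.5507, -0.0189, 0.2582]
tool_rot: [-1.56, 0.012, 0.128]
force: [-0.6, -0.6, -5.6]
opening: 0.0137
```

```bash
python3 look.py s 225 180 165 160 4;python3 - <<'E'
from h import *
a=cv2.imread("pics/scene0.png").astype(int);b=cv2.imread("pics/scene_s.png").astype(int)
d=np.abs(a-b).max(2)
for n,(x0,y0,x1,y1) in dict(saucer=(390,205,440,238),jar=(438,185,462,208),clip=(120,355,180,425),boxlow=(290,318,345,335),boxr=(345,275,380,300)).items():print(n,(d[y0:y1,x0:x1]>40).mean())
E
```

```text
26.35 [ 0.5507 -0.0189  0.2582] [-1.5599  0.0122  0.1283] 0.013740799212486972 [-0.026  -0.2012 -5.8115] [-0.1342 -0.0576 -0.0794]
saucer 0.0
jar 0.0
clip 0.0
boxlow 0.0106951871657754
boxr 0.07314285714285715
```

View pics/z_s.png

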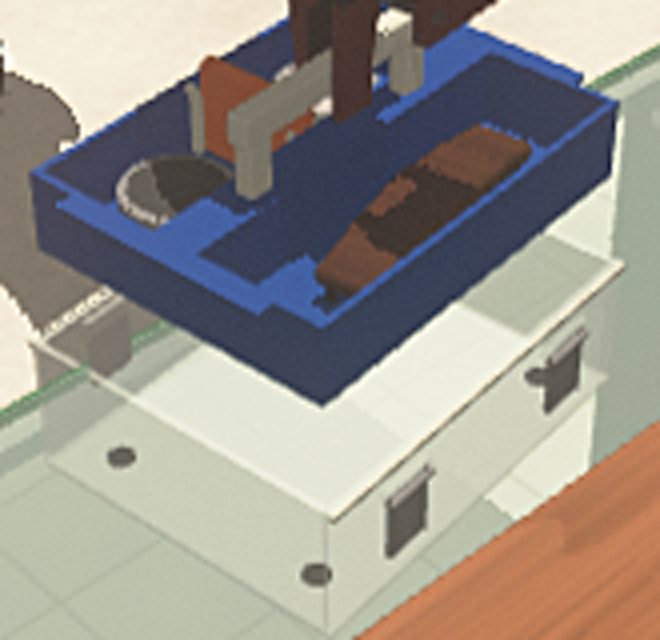

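```bash
python3 - <<'E'
from h import *
U=lambda x,y:unz((x,y),(225,180),4)
for nm,rim,tr,off in(('right far',(332,520),(322,405),(-.007,.007)),('left far',(622,264),(612,180),(-.007,-.007)),('near right',(30,338),(38,245),(.007,.007))):
    r=onz("scene",U(*rim),.131);c,s=.9915,.13
    p=r+np.array([c*off[0]-s*off[1],s*off[0]+c*off[1],0])
    for g in(.05,.055,.06,.065,.07):print(nm,g,proj("scene",p+[0,0,g]).round(1),np.round(U(*tr),1))
E
```

```text
right far 0.05 [307.  286.6] [305.1 280.9]
right far 0.055 [307.  284.6] [305.1 280.9]
right far 0.06 [306.9 282.6] [305.1 280.9]
right far 0.065 [306.9 280.6] [305.1 280.9]
right far 0.07 [306.9 278.6] [305.1 280.9]
left far 0.05 [377.5 227.6] [377.6 224.6]
left far 0.055 [377.7 225.7] [377.6 224.6]
left far 0.06 [377.9 223.8] [377.6 224.6]
left far 0.065 [378.1 221.9] [377.6 224.6]
left far 0.07 [378.3 219.9] [377.6 224.6]
near right 0.05 [234.6 245.1] [234.1 240.9]
near right 0.055 [234.3 243.2] [234.1 240.9]
near right 0.06 [234.1 241.2] [234.1 240.9]
near right 0.065 [233.9 239.2] [234.1 240.9]
near right 0.07 [233.6 237.3] [234.1 240.9]
```

Call:
jog_arm([
  [[0,0,0,0],[0,0,0,0],[0,0,0,0],[0,0,0,0],[0,0,0,0],[0,0,0,0],[0,0,0,0],[0,0,0,0],[0,0,0,0],[0,0,0,0],[0,0,0,0],[0,0,0,0]],
])

```text
time_s: 27.55
tool_pos: [0.5507, -0.0189, 0.2582]
tool_rot: [-1.56, 0.012, 0.128]
force: [0.5, 0.2, -5.6]
opening: 0.0133
```

The gap comes out at 58–64 mm at three corners, so the tray is level to about 1°. I'll hold a bit longer.

Call:
jog_arm([
  [[0,0,0,0],[0,0,0,0],[0,0,0,0],[0,0,0,0],[0,0,0,0],[0,0,0,0],[0,0,0,0],[0,0,0,0],[0,0,0,0],[0,0,0,0],[0,0,0,0],[0,0,0,0]],
])

```text
time_s: 28.75
tool_pos: [0.5507, -0.0189, 0.2582]
tool_rot: [-1.56, 0.012, 0.128]
force: [-0.0, 0.5, -6.2]
opening: 0.0137
```

Call:
jog_arm([
  [[0,0,0,0],[0,0,0,0],[0,0,0,0],[0,0,0,0],[0,0,0,0],[0,0,0,0],[0,0,0,0],[0,0,0,0],[0,0,0,0]],
])

```text
time_s: 29.65
tool_pos: [0.5507, -0.0189, 0.2582]
tool_rot: [-1.56, 0.012, 0.128]
force: [0.6, -0.5, -7.1]
opening: 0.0136
```

```bash
python3 - <<'E'
from h import *
st=get_state();print(st['time_s'],st['tool_pos'],st['tool_rot'],st['force'],np.abs(st['qd']).max())
print(finish_job())
E
```

```text
29.65 [ 0.55068043 -0.01888212  0.25818851] [-1.55993388  0.01221825  0.1283364 ] [ 0.64974416 -0.47231723 -7.06912519] 0.002092240651060205
the job is handed in; nothing more can be done
None
```

I stood the divider in the slot and let go of it. I then lifted the tray by its white handle and held it still over the box for about 4.5 s. The job went in at 29.65 s with the tray still held up.

**What the last checks showed:**
- **Gap:** The lift was 101–102 mm by the arm's reading. In the picture, the air between underside and rim came out at about 58, 60 and 64 mm at three corners. That spread is about the limit of the scene picture.
- **Level:** The gripper was tilted by about 0.9°. It drifted slightly during the turning moves, and I could only partly reverse it.
- **Surroundings:** Saucer, jar and clip matched the starting picture in the scene view. Around the box, 1% and 7% of pixels differed in the two patches I compared. I put that down to the tray and its shadow having moved, and did not test it further.
- **Divider:** Both views showed it between both pairs of ribs, with its top no higher than it should be. It did not move when released.

**What disagreed:**
- **Cameras:** The two views differed by 4–7 mm, so I lined up the divider by its position against the ribs in the scene view.
- **Divider depth:** The arm stopped 3–4 mm lower than I had calculated for a seated divider, without a clear contact force. The fingers may have slid a little on the divider.
- **Tray weight:** The force reading drifted between 5 and 7 N while holding.

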